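Match a pair of V-blocks and cradle a stick for drilling

TASK

Two of the wooden V-blocks on the bench are a matched pair, but one of them has been left upside down. Turn it over and stand the pair on the bench with their notches up and in line, about 80 mm clear between the two blocks for the drill, then lay the round stick down in both notches so that both its ends stick out past the blocks. Leave the odd V-blocks, the drill and the try square where they are.

Things in the scene. Friction and masses are not known exactly. Their poses are not given: they have to be found in the camera images.
- vblock_standing: one of the matched pair: pale wooden V-block, 45 mm thick along the notch (x), 80 mm wide across it (y), 60 mm high (z), 140 g, loose, starts standing notch up. The 90-degree V runs through the whole thickness at y = 0: 52 mm wide at the top, 26 mm deep (root 34 mm above the underside). The faces across x are flat. Origin: centre of the underside; z points to the notched top
- vblock_overturned: the other one of the pair, same wood, size, mass and axes, loose, but it starts upside down: its origin (centre of the underside) is then on top, 60 mm up, and its z points down. Too far to turn over in one grasp from above: it stands stably on any face, such as a 45 x 60 mm side (80 mm tall), so it can be set down half turned and taken again
- standing_seat (a point): point of vblock_standing 55 mm above its underside on the notch's middle plane, midway along the notch: the axis of a 30 mm round stick resting in the notch passes here. Same axes as the block
- overturned_seat (a point): the same point of vblock_overturned
- stick: round brown wooden stick, 30 mm in diameter, 200 mm long, 110 g, lying on the bench, loose (rolls only if pushed). Origin: middle of its axis (15 mm above the bench as it lies); x along the stick
- vblock_dark: odd V-block of dark wood that belongs to no pair, 60 mm thick, 76 mm wide, 66 mm high, notch 22 mm deep; lies upside down; leave alone. Origin: centre of its underside (on top, 66 mm up); x along the notch, z to the notched top (points down)
- vblock_small: odd V-block of pale wood, smaller than the pair: 45 mm thick, 64 mm wide, 40 mm high, notch 18 mm deep; stands notch up; leave alone. Origin: centre of its underside; x along the notch, z up
- drill: cordless drill, teal and black, lying on its side, 280 mm long with its bit, 70 mm high, 1.5 kg; leave alone. Origin: on the bench under the motor housing; x points along the chuck and bit (bit's end 215 mm out, back end 65 mm behind), y along the grip to the battery (186 mm out)
- try_square: carpenter's try square lying flat, dark wooden stock 125 x 34 x 18 mm with a steel blade 165 mm long; leave alone. Origin: on the bench under the middle of the stock; x along the stock, y along the blade
Things that resemble listed ones, but are neither listed nor needed, are in the scene too. What is shaped like the vblock_standing but green or turquoise is not meant.

How it is judged:
On the way:
1. the pair stands notches up on the bench, in line, 60-100 mm clear between them, ready for the stick (angle between each of vblock_standing, vblock_overturned's own z axis and vertical below 0.08 rad and height (world z) of each of vblock_standing, vblock_overturned below 0.005 m and horizontal distance between vblock_standing and vblock_overturned between 0.105 and 0.145 m and y of vblock_overturned in the frame of vblock_standing between -0.012 and 0.012 m and angle between the x axis of vblock_standing and the x axis of vblock_overturned, either way round below 0.2 rad), for 0.2 s.
At the end, for the whole second after the job is handed in: pair upright on the bench (0.08 rad), notches up, centres 105-145 mm apart (60-100 mm clear), in line within 12 mm; stick at rest in both notches, axis 51-60 mm up, within 0.1 rad of each notch, its middle under 78 mm from each block so both ends stick out; the rest moved under 20 mm (angle between each of vblock_standing, vblock_overturned's own z axis and vertical below 0.08 rad and height (world z) of each of vblock_standing, vblock_overturned below 0.005 m and horizontal distance between vblock_standing and vblock_overturned between 0.105 and 0.145 m and angle between the x axis of stick and the x axis of vblock_standing, either way round below 0.1 rad and angle between the x axis of stick and the x axis of vblock_overturned, either way round below 0.1 rad and y of vblock_overturned in the frame of vblock_standing between -0.012 and 0.012 m and height (world z) of stick between 0.051 and 0.06 m and contact force between stick and vblock_standing above 0.1 N and contact force between stick and vblock_overturned above 0.1 N and horizontal distance between stick and vblock_standing below 0.078 m and horizontal distance between stick and vblock_overturned below 0.078 m and linear speed of each of stick, vblock_overturned, vblock_standing below 0.02 m/s); the robot touches nothing.
It fails at once if an odd V-block was disturbed (moved more than 20 mm) (distance of any of vblock_dark, vblock_small from where it was at the start of the episode above 0.02 m).
It fails at once if the drill or the try square was disturbed (moved more than 20 mm) (distance of any of drill, try_square from where it was at the start of the episode above 0.02 m).
It also fails if it takes over 69 s, if anything falls off the work surface, if the arm or the gripper's body presses on something with over 40 N, if the wrist force passes 120 N, or if a joint passes its speed limit or range.

ROBOT

A 6-joint arm with a two-finger parallel gripper is mounted at the origin on the work surface. World frame = base frame: x ahead of the robot, y to its left, z up, the work surface at z = 0. Lengths are in m, angles in rad, forces in N, time in s.
With the tool pointing down it reaches from about 0.25 to 0.725 m from the base axis. Payload 4 kg.
Tool frame: the origin (TCP) lies at the very end of the fingers, on their centre line; the grasp point (between the pads) lies 19 mm behind it; z points along the fingers, y is the line along which they close (so a half turn about z gives the same grasp; the last joint's range is limited). The gripper opens to 85 mm and grips with 20 to 120 N. Pads are 22 mm wide; open, the fingers measure 114 mm over their backs; the gripper's body (76 mm by 85 mm) begins 54 mm behind the grasp point. The pads swing forward as they close: fully open they stand 13 mm farther back than shut.
Start: joints at [-1.237, 0.241, 0.005, 1.335, 0, 1.571], TCP at [0.164, -0.472, 0.231] pointing down, gripper open.
Joint ranges: [-2.72, 2.72], [-1.05, 1.87], [-1.09, 1.28], [-1.99, 2.15], [-1.42, 1.44], [-3.14, 3.14]. Speed limits (rad/s): [2.79, 2.79, 3.14, 3.14, 3.14, 3.14].

INTERFACE

Orientations are given as a unit quaternion [x, y, z, w].
In Python, from workcell import bot, vision, workorder, boxes_of gives the robot as it stands.
- The arm moves only by the tool send_rows, never from a script. Its argument "motion" is text: rows parted by semicolons, each of 5 numbers parted by spaces: the closure, from -1 (fully open) to 1 (shut), so that 0 is half open, then the shift along the tool's x, y, z in cm, then the turn about the tool's z in rad. In form: claw x y z twist; .... A call has 1 to 5 rows; each row is the pose to reach, as a shift and turn from the pose commanded when the call began, along the tool's axes at that moment; what a row does not reach only later rows make up. A row lasts 1/10 s, in which the tool goes at most 50 mm and 8.59 degrees, less where a joint would pass 70% of its speed; a pose out of reach is approached as far as the arm can. A call with a gripper value outside its range is refused whole. The fingers move at their own pace and stop on an object; the grip force is fixed at half the most. Time passes only in rows, so rows that repeat a pose let the fingers close. It gives the time, the measured TCP pose, the force, the opening and the grip force at its end, in the units of the state.
- bot.get_obs(): the state, without advancing time (a new reading comes with each control period).
- vision.camera(name): name is "scene" or "side" or "wrist"; returns the picture (384x512x3 uint8, red, green, blue); there is no depth.
- vision.camera_model(name): a dict with "fov_y" (degrees; the focal length in pixels is half the picture's height over the tangent of half this angle, whatever the lens; pixels are square), "cx", "cy" (the principal point, pixels), "world_from_camera" (4x4, takes a point from camera to world coordinates); the wrist camera has in their place "hand_eye" (4x4, takes a point from camera to tool coordinates, whose origin is the TCP and whose axes are the flange's). Camera axes: x right, y down, z forward; pixel columns grow to the right and rows downward; lengths in m; the calibration is good to about 2 mm. The wrist camera is an equidistant fisheye: a pixel r from the principal point sees the ray r / f radians off the axis. A picture is of the moment at which its call begins: read the wrist's pose just before it. camera_model takes no time and is no camera call.
- workorder.job_done(): hands the job in; it is judged then, once.
Trained networks look in the newest picture that a camera, given by its name, has taken for a name from the list of things; names that differ only in an ending like _2 or _b are one class to them, and where a whole thing is asked for, a point or a joint stands for the part that bears it (a point fixed in the world has none). Each returns a list of dicts, best first, with "conf" (0 to 1); they miss things now and then, are a little off and sometimes report something else, mostly with a low value. They report only what shows in the picture. A call takes as long as a camera call. They do not tell look-alikes from the thing itself.
- boxes_of(camera, target): "rect" ([centre column, centre row, width, height] in pixels, round what is visible of it).
The state is a dict: "clock": time; "joint_pos": joint angles; "joint_vel": joint speeds; "tau": joint torques, N m; "eef_pos": TCP position; "tool_rot": TCP orientation; "ft_force": force on the tool from outside, world axes, zero at the start; "ft_torque": the same for the moment, N m; "grip_width": finger opening in m; "grasp_force": force on a finger pad.
Only numpy, scipy, OpenCV 4.12 (cv2) and the standard library are available. Lean on these libraries where they do the work, as an engineer would, in place of code of your own. Each camera call takes 0.05 s, during which the arm holds its last target. There are 200 camera calls.

## Working session

There is one attempt and no reset: what is moved stays moved. The work goes in short steps, Python scripts to look and compute and a tool call to move; the robot and the scene stay as the last step left them, time stands still between calls to the robot, and variables do not carry over. Pictures are saved under pics/ and viewed, at most 10 in all, crops included, and the job is handed in when it is done.

Besides the shell and the picture viewer there is one more tool, called after "Call:" as name(argument=value, ...) on one line, values as JSON. send_rows: Moves the arm, as the interface text tells. Its arguments: {"type":"object","properties":{"motion":{"type":"string"}},"required":["motion"]}

```bash
ls; mkdir -p pics
python3 - <<'E'
from workcell import bot, vision, workorder, boxes_of
import cv2,numpy as np
o=bot.get_obs();print(o)
for c in ("scene","side","wrist"):
    im=vision.camera(c);cv2.imwrite(f"pics/{c}0.png",im[:,:,::-1]);m=vision.camera_model(c);print(c,m)
    for t in ("vblock_standing","stick","vblock_dark","vblock_small","drill","try_square"):
        print(t,[(np.round(b["rect"]).tolist(),round(b["conf"],2)) for b in boxes_of(c,t)][:5])
E
```

```text
pics
{'clock': 0.0, 'joint_pos': array([-1.23699441e+00,  2.41441983e-01,  3.71222935e-03,  1.33519224e+00,
       -3.86378589e-05,  1.57080143e+00]), 'joint_vel': array([-9.18018255e-04, -9.73224813e-04,  2.45743222e-03, -3.88813533e-04,
        1.17958317e-03, -4.62057530e-05]), 'tau': array([-1.49772509e-04, -3.72317255e+01,  2.52408671e+01,  1.68068981e-02,
        2.10530823e-05, -1.37491921e-05]), 'eef_pos': array([ 0.16359944, -0.47180521,  0.23039389]), 'tool_rot': array([ 9.86104200e-01,  1.66124579e-01, -1.95618804e-04, -1.04485568e-03]), 'ft_force': array([ 0.06544024,  0.34017411, -0.15762336]), 'ft_torque': array([0.0212515 , 0.04684801, 0.04072054]), 'grasp_force': 0.0, 'grip_width': 0.08505355448188703}
scene {'fov_y': 47.91604030420743, 'cx': 254.24094455008358, 'cy': 192.6003339929899, 'world_from_camera': array([[ 0.82005492,  0.40269654, -0.40662688,  1.02864179],
       [ 0.57217141, -0.59107497,  0.56855102, -0.6658855 ],
       [-0.01139344, -0.69890334, -0.71512538,  0.89445315],
       [ 0.        ,  0.        ,  0.        ,  1.        ]])}
vblock_standing [([
[... 1181 characters left out ...]

vblock_small [([169.0, 353.0, 46.0, 54.0], 0.85)]
drill [([158.0, 207.0, 122.0, 76.0], 0.71), ([306.0, 159.0, 26.0, 30.0], 0.57)]
try_square [([232.0, 149.0, 65.0, 33.0], 0.7)]
wrist {'fov_y': 65.70646984690485, 'cx': 259.47276196608806, 'cy': 191.71704475476997, 'hand_eye': array([[ 9.75397853e-04, -9.46753131e-01, -3.21958938e-01,
         8.23207578e-02],
       [ 9.99999500e-01,  8.53206142e-04,  5.20630927e-04,
         6.83781953e-04],
       [-2.18211617e-04, -3.21959285e-01,  9.46753490e-01,
        -1.42404265e-01],
       [ 0.00000000e+00,  0.00000000e+00,  0.00000000e+00,
         1.00000000e+00]])}
vblock_standing []
stick []
vblock_dark []
vblock_small []
drill []
try_square []
```

Run:
```python
import cv2
for c,(x0,x1,y0,y1) in {"scene":(90,400,90,330),"side":(130,400,120,384)}.items():
    im=cv2.imread(f"pics/{c}0.png")[y0:y1,x0:x1]
    s=min(800/(x1-x0),600/(y1-y0));cv2.imwrite(f"pics/{c}0c.png",cv2.resize(im,None,fx=s,fy=s,interpolation=cv2.INTER_CUBIC));print(s)
```

```text
2.5
2.272727272727273
```

View pics/scene0c.png

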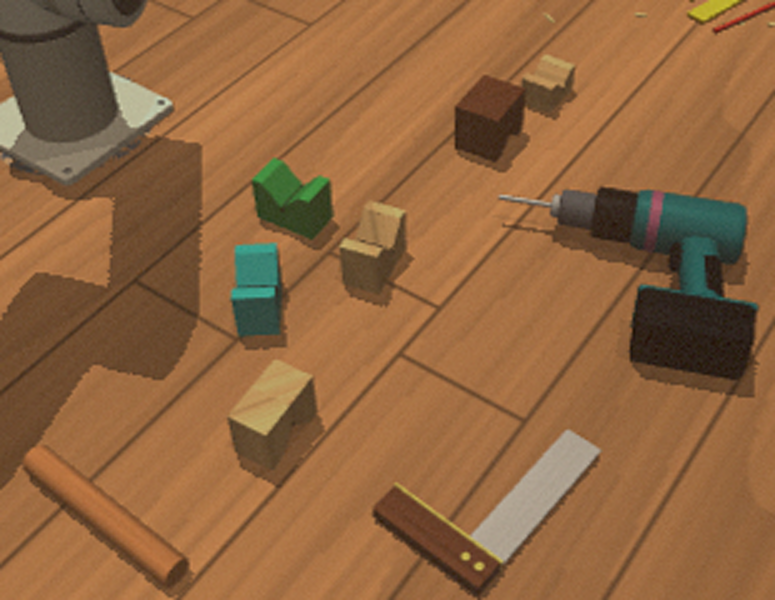

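View pics/side0c.png

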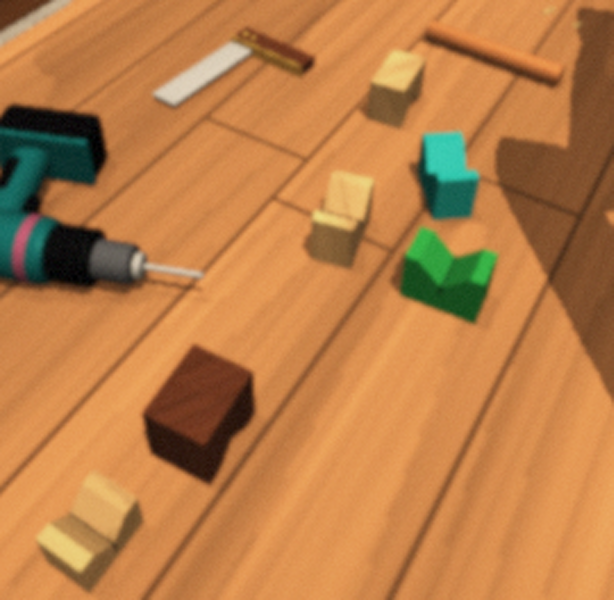

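The scene crop (2.5x from 90,90) shows the upright pair block at (375,245), the overturned one at (272,415), the stick from (35,460) to (178,570), and green and turquoise look-alikes at (292,200) and (257,290). The side crop (2.27x from 130,120) agrees: upright block at (342,218), overturned at (395,87).

```bash
cat > h.py <<'E'
from workcell import bot, vision, workorder, boxes_of
import cv2,numpy as np
from scipy.spatial.transform import Rotation as R
def ray(c,uv,z,obs=None):
    m=vision.camera_model(c);f=192/np.tan(np.radians(m["fov_y"])/2)
    p=(np.array(uv,float)-[m["cx"],m["cy"]])/f
    if c=="wrist":
        T=np.eye(4);T[:3,:3]=R.from_quat(obs["tool_rot"]).as_matrix();T[:3,3]=obs["eef_pos"];T=T@m["hand_eye"]
        r=np.hypot(*p)+1e-12;d=np.array([*(p/r*np.sin(r)),np.cos(r)])
    else: T=m["world_from_camera"];d=np.array([*p,1])
    d=T[:3,:3]@d;o=T[:3,3];return (o+d*(z-o[2])/d[2])
E
python3 - <<'E'
from h import *
def S(pts,z,s=2.5,o=(90,90),c="scene"):
    return [np.round(ray(c,(x/s+o[0],y/s+o[1]),z)[:2],3).tolist() for x,y in pts]
D=lambda p,z:S(p,z,2.2727,(130,120),"side")
print("over top",S([(278,361),(316,378),(268,435),(230,416)],.06),D([(392,51),(424,57),(407,92),(371,85)],.06))
print("stand top",S([(370,203),(406,209),(377,252),(341,244)],.06),D([(333,171),(374,180),(349,222),(312,212)],.06))
print("stick ax",S([(35,458),(178,570)],.015),D([(430,32),(558,75)],.015))
print("turq top",S([(236,246),(278,245),(282,290),(233,290)],.06),D([(422,134),(461,133),(478,175),(430,181)],.06))
print("green top",S([(278,160),(331,180),(310,208),(254,185)],.06))
print("square",S([(396,486),(375,512),(480,590),(500,562),(570,430),(600,450)],.01))
print("drill",S([(500,197)],.035),S([(640,290),(632,360),(750,375)],.0))
print("dark",S([(485,77),(524,92),(492,130),(456,115)],.066))
E
```

```text
over top [[0.528, -0.195], [0.573, -0.19], [0.577, -0.268], [0.534, -0.272]] [[0.571, -0.263], [0.53, -0.273], [0.515, -0.193], [0.559, -0.182]]
stand top [[0.467, 0.041], [0.507, 0.056], [0.52, -0.017], [0.48, -0.03]] [[0.52, -0.021], [0.476, -0.032], [0.468, 0.037], [0.508, 0.045]]
stick ax [[0.384, -0.395], [0.581, -0.403]] [[0.574, -0.399], [0.382, -0.393]]
turq top [[0.387, -0.097], [0.424, -0.07], [0.471, -0.119], [0.428, -0.148]] [[0.465, -0.13], [0.428, -0.155], [0.385, -0.099], [0.425, -0.062]]
green top [[0.333, 0.04], [0.407, 0.047], [0.416, -0.004], [0.338, -0.01]]
square [[0.688, -0.22], [0.689, -0.254], [0.811, -0.264], [0.811, -0.232], [0.793, -0.071], [0.828, -0.075]]
drill [[0.571, 0.157]] [[0.762, 0.147], [0.801, 0.052], [0.911, 0.103]]
dark [[0.453, 0.31], [0.51, 0.31], [0.517, 0.224], [0.465, 0.224]]
```

Call:
send_rows(motion="0 5 -0.8 0 0.05; 0 10 -1.6 0 0.1; 0 15 -2.4 0 0.15; 0 20 -3.2 0 0.2; 0 25 -4 0 0.22")

```text
clock: 1.55
eef_pos: [0.3857, -0.3531, 0.2315]
tool_rot: [0.998, 0.056, 0.0, 0.0]
ft_force: [-0.3, -1.2, 0.1]
grip_width: 0.0428
grasp_force: 0.0
```

```bash
cat >> h.py <<'E'
def go(t,yaw=None):
    o=bot.get_obs();M=R.from_quat(o["tool_rot"]).as_matrix();y0=np.arctan2(M[1,0],M[0,0])
    d=M.T@(np.array(t)-o["eef_pos"])*100
    print("t",round(o["clock"],2),"at",o["eef_pos"].round(4),"yaw",round(y0,3),"shift cm",d.round(2),"twist",None if yaw is None else round(y0-yaw,3),"w",o["grip_width"].round(4),"F",o["ft_force"].round(1))
E
python3 -c "
from h import *
go((.62,-.23,.15),.1)"
```

```text
Traceback (most recent call last):
  File "h.py", line 15, in go
    print("t",round(o["clock"],2),"at",o["eef_pos"].round(4),"yaw",round(y0,3),"shift cm",d.round(2),"twist",None if yaw is None else round(y0-yaw,3),"w",o["grip_width"].round(4),"F",o["ft_force"].round(1))
                                                                                                                                                          ^^^^^^^^^^^^^^^^^^^^^
AttributeError: 'float' object has no attribute 'round'
```

```bash
sed -i 's/o\["grip_width"\].round(4)/round(float(o["grip_width"]),4)/' h.py
```

Call:
send_rows(motion="0 4.8 -1.9 0.6 0; 0 9.6 -3.8 1.2 0; 0 14.4 -5.7 1.8 0; 0 19.2 -7.6 2.4 0; 0 24.6 -9.6 3 0")

```text
clock: 2.05
eef_pos: [0.6052, -0.2367, 0.2027]
tool_rot: [0.998, 0.057, 0.0, 0.0]
ft_force: [0.8, 0.3, 0.6]
grip_width: 0.0432
grasp_force: 0.0
```

Call:
send_rows(motion="0 0 0 0 0; 0 0 0 0 0")

```text
clock: 2.25
eef_pos: [0.6041, -0.2368, 0.2014]
tool_rot: [0.998, 0.058, -0.001, -0.0]
ft_force: [-0.2, 0.1, -0.6]
grip_width: 0.0427
grasp_force: 0.0
```

```bash
python3 -c "
from h import *
go((.615,-.23,.03),.1)
np.save('o1.npy',bot.get_obs(),allow_pickle=True)
im=vision.camera('wrist');cv2.imwrite('pics/w1.png',cv2.resize(im[:,:,::-1],None,fx=1.5,fy=1.5))"
```

```text
t 2.25 at [ 0.6041 -0.2368  0.2014] yaw 0.116 shift cm [ 1.2  -0.54 17.14] twist 0.016 w 0.0427 F [-0.2  0.1 -0.6]
```

View pics/w1.png

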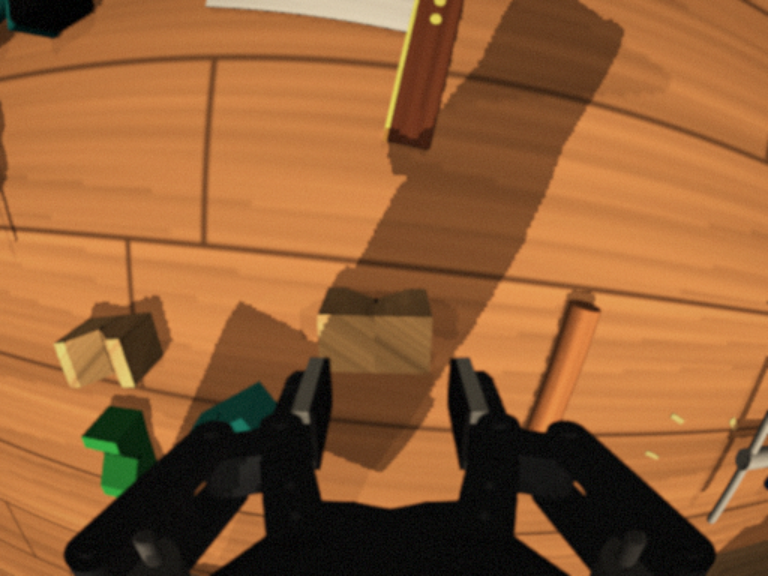

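The wrist view (1.5x) shows the overturned block's top at (318,315)–(432,373), squared up with the tool. The upright block is at (110,350), turquoise at (240,410), and the stick at (567,365).

```bash
python3 -c "
from h import *
o=np.load('o1.npy',allow_pickle=True).item()
f=lambda u,v,z:ray('wrist',(u/1.5,v/1.5),z,o)[:2].round(4)
for p in [(318,315),(432,317),(432,373),(320,371)]: print('over',f(*p,.06))
for p in [(585,303),(535,430)]: print('stick',f(*p,.015))
for p in [(55,345),(70,386),(137,385),(155,316)]: print('stand',f(*p,.06))
go((.62,-.23,.03),.1)"
```

```text
over [ 0.5642 -0.1926]
over [ 0.5721 -0.2712]
over [ 0.528  -0.2781]
over [ 0.5197 -0.1965]
stick [ 0.5803 -0.4068]
stick [ 0.4489 -0.3953]
stand [0.5014 0.0499]
stand [0.4603 0.0415]
stand [ 0.4791 -0.0388]
stand [ 0.5463 -0.0649]
t 2.3 at [ 0.6034 -0.2378  0.2023] yaw 0.114 shift cm [ 1.77 -0.58 17.23] twist 0.014 w 0.0427 F [ 0.2 -0.3  0.3]
```

Call:
send_rows(motion="0 -0.3 -0.5 5 0.01; 0 -0.7 -0.9 10 0.01; 0 -0.7 -0.9 15 0.01; 0 -0.7 -0.9 16 0.01; 0 -0.7 -0.9 16 0.01")

```text
clock: 2.8
eef_pos: [0.5933, -0.2304, 0.042]
tool_rot: [0.999, 0.051, -0.002, -0.001]
ft_force: [0.8, -0.3, -0.1]
grip_width: 0.0427
grasp_force: 0.0
```

Call:
send_rows(motion="0 -1 0 0 0; 0 -1.6 0 0 0; 0 -2.1 0 -0.2 0; 0 -2.6 0 -0.4 0; 0 -3.1 0 -0.7 0")

```text
clock: 3.3
eef_pos: [0.5654, -0.2335, 0.0516]
tool_rot: [0.999, 0.052, 0.001, 0.001]
ft_force: [1.6, 0.0, 0.7]
grip_width: 0.0425
grasp_force: 0.6
```

```bash
python3 -c "
from h import *
go((.5,-.24,.06),.1)
im=vision.camera('side');cv2.imwrite('pics/s1.png',cv2.resize(im[100:260,220:400,::-1],None,fx=3,fy=3))"
```

```text
t 3.3 at [ 0.5654 -0.2335  0.0516] yaw 0.104 shift cm [-6.57 -0.03 -0.86] twist 0.004 w 0.0425 F [1.6 0.  0.7]
```

View pics/s1.png

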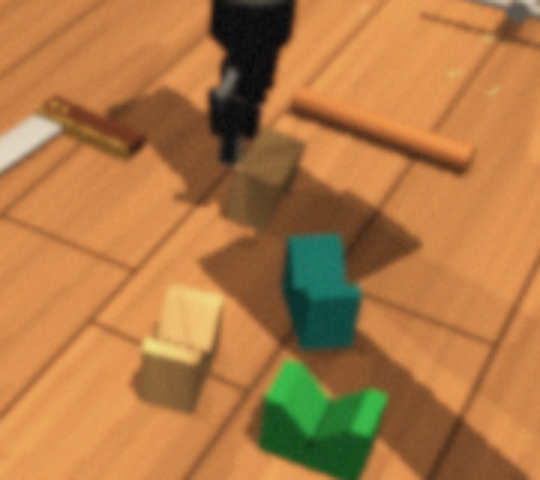

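In the side crop (3x from 220,100) the fingers at (230,150) are touching the block at (262,180). I can't tell if it is tilting yet, so I'll keep pushing.

Call:
send_rows(motion="0 -0.5 0 -0.2 0; 0 -1.0 0 -0.4 0; 0 -1.5 0 -0.5 0; 0 -2 0 -0.5 0; 0 -2.4 0 -0.5 0")

```text
clock: 3.85
eef_pos: [0.5399, -0.2355, 0.0545]
tool_rot: [0.999, 0.052, -0.001, -0.0]
ft_force: [0.4, 0.6, -0.6]
grip_width: 0.0428
grasp_force: 0.0
```

```bash
python3 -c "
from h import *
go((.5,-.24,.06),.1)
a=vision.camera('side');b=vision.camera('scene')
a=cv2.resize(a[120:220,230:350,::-1],(480,400),interpolation=3);b=cv2.resize(b[190:310,120:220,::-1],(320,384),interpolation=3);b=cv2.copyMakeBorder(b,0,16,0,0,0)
cv2.imwrite('pics/s2.png',np.hstack([a,b]))"
```

```text
t 3.85 at [ 0.5399 -0.2355  0.0545] yaw 0.104 shift cm [-4.01  0.04 -0.54] twist 0.004 w 0.0428 F [ 0.4  0.6 -0.6]
```

View pics/s2.png

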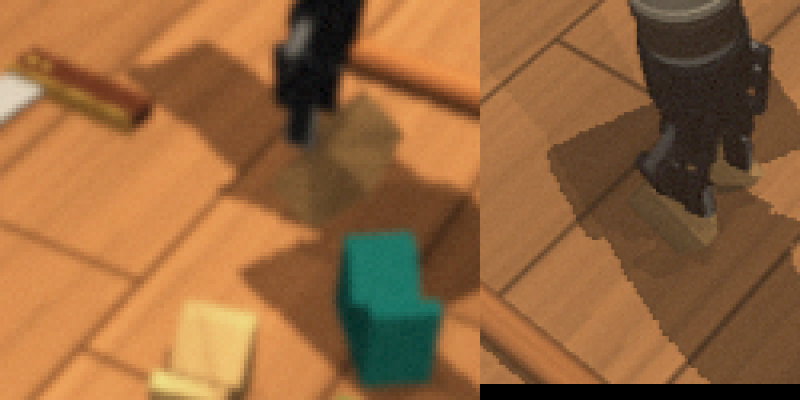

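The block has clearly tilted or fallen towards the robot. I'll back off, rise and look from the wrist.

Call:
send_rows(motion="0 2 0 -4 0; 0 5 0 -9 0; 0 7 0 -14 0; 0 7 0 -14 0; 0 7 0 -14 0")

```text
clock: 4.45
eef_pos: [0.613, -0.2286, 0.1979]
tool_rot: [0.999, 0.052, 0.003, 0.001]
ft_force: [0.2, 0.6, -0.8]
grip_width: 0.0427
grasp_force: 0.0
```

```bash
python3 -c "
from h import *
go((.5,-.24,.06),.1)
np.save('o2.npy',bot.get_obs(),allow_pickle=True)
im=vision.camera('wrist');cv2.imwrite('pics/w2.png',cv2.resize(im[150:330,150:390,::-1],None,fx=3,fy=3,interpolation=3))"
```

```text
t 4.45 at [ 0.613  -0.2286  0.1979] yaw 0.105 shift cm [-11.44  -0.09  13.72] twist 0.005 w 0.0427 F [ 0.2  0.6 -0.8]
```

View pics/w2.png

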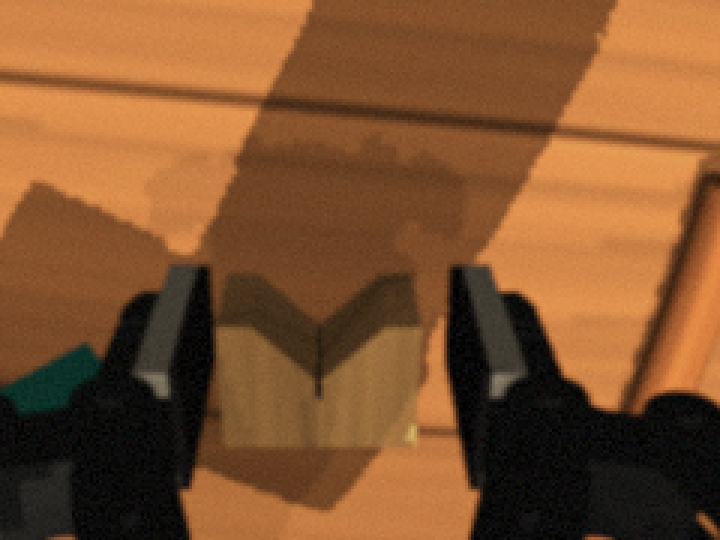

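It has fallen onto its flat face with the notch towards +x. Top corners in the crop (3x from 150,150) are (218,325), (418,325), (416,447) and (222,447).

```bash
python3 -c "
from h import *
o=np.load('o2.npy',allow_pickle=True).item()
for u,v in [(218,325),(418,325),(416,447),(222,447)]: print(ray('wrist',(u/3+150,v/3+150),.045,o)[:2].round(4))
"
```

```text
[ 0.5108 -0.1979]
[ 0.5189 -0.2748]
[ 0.4584 -0.2834]
[ 0.4497 -0.2023]
```

Call:
send_rows(motion="-0.29 -4 -0.2 5 0; -0.29 -7.5 -0.3 10 0; -0.29 -7.6 -0.3 14 0; -0.29 -7.6 -0.3 17.4 0; -0.29 -7.6 -0.3 17.4 0")

```text
clock: 5.0
eef_pos: [0.5255, -0.23, 0.0124]
tool_rot: [0.999, 0.051, -0.009, -0.004]
ft_force: [-0.9, 0.7, -0.2]
grip_width: 0.0552
grasp_force: 0.0
```

```bash
python3 -c "
from h import *
go((.5372,-.2339,.024),.107)"
```

```text
t 5.0 at [ 0.5255 -0.23    0.0124] yaw 0.103 shift cm [ 1.11  0.5  -1.18] twist -0.004 w 0.0552 F [-0.9  0.7 -0.2]
```

Call:
send_rows(motion="-0.29 0 0 0 0; -0.29 0 0 0 0")

```text
clock: 5.2
eef_pos: [0.5364, -0.2339, 0.023]
tool_rot: [0.999, 0.052, 0.002, 0.001]
ft_force: [0.5, -0.4, 1.0]
grip_width: 0.0553
grasp_force: 0.0
```

```bash
python3 -c "
from h import *
go((.5372,-.2339,.024),.107);print(bot.get_obs()['tool_rot'])"
```

```text
t 5.2 at [ 0.5364 -0.2339  0.023 ] yaw 0.104 shift cm [ 0.08  0.   -0.1 ] twist -0.003 w 0.0553 F [ 0.5 -0.4  1. ]
[9.98651563e-01 5.18843672e-02 1.56816077e-03 7.80809296e-04]
```

Settled on target; now the second tip along an arc.

Call:
send_rows(motion="-0.29 -0.8 0 0 0; -0.29 -1.4 0 -0.1 0; -0.29 -1.75 0 -0.7 0; -0.29 -2.1 0 -1.3 0; -0.29 -2.55 0 -1.8 0")

```text
clock: 5.7
eef_pos: [0.5097, -0.2361, 0.0403]
tool_rot: [0.999, 0.052, 0.001, 0.0]
ft_force: [0.7, -0.3, -0.1]
grip_width: 0.0551
grasp_force: 0.4
```

Call:
send_rows(motion="-0.29 -0.45 0 -0.5 0; -0.29 -1 0 -0.95 0; -0.29 -1.55 0 -1.4 0; -0.29 -2.15 0 -1.7 0; -0.29 -2.75 0 -1.95 0")

```text
clock: 6.2
eef_pos: [0.4817, -0.2388, 0.0589]
tool_rot: [0.999, 0.052, 0.0, 0.0]
ft_force: [0.4, -0.8, 1.9]
grip_width: 0.0551
grasp_force: 0.7
```

Call:
send_rows(motion="-0.29 -0.6 0 -0.2 0; -0.29 -1.3 0 -0.35 0; -0.29 -1.9 0 -0.35 0; -0.29 -2.6 0 -0.35 0; -0.29 -2.9 0 -0.35 0")

```text
clock: 6.7
eef_pos: [0.453, -0.242, 0.0633]
tool_rot: [0.999, 0.052, 0.001, 0.0]
ft_force: [-0.5, 1.3, 10.1]
grip_width: 0.0551
grasp_force: 4.0
```

Call:
send_rows(motion="-0.29 2 0 -4 0; -0.29 7 0 -9 0; -0.29 12 0 -13 0; -0.29 12 0 -13 0; -0.29 12 0 -13 0")

```text
clock: 7.2
eef_pos: [0.5768, -0.2295, 0.1951]
tool_rot: [0.999, 0.053, 0.004, 0.002]
ft_force: [1.3, 0.1, -0.7]
grip_width: 0.0552
grasp_force: 0.0
```

```bash
python3 -c "
from h import *
go((.5,-.24,.06),.1)
np.save('o3.npy',bot.get_obs(),allow_pickle=True)
im=vision.camera('wrist');cv2.imwrite('pics/w3.png',cv2.resize(im[150:330,100:410,::-1],None,fx=2.5,fy=2.5,interpolation=3))"
```

```text
t 7.2 at [ 0.5768 -0.2295  0.1951] yaw 0.106 shift cm [-7.84  0.19 13.46] twist 0.006 w 0.0552 F [ 1.3  0.1 -0.7]
```

View pics/w3.png

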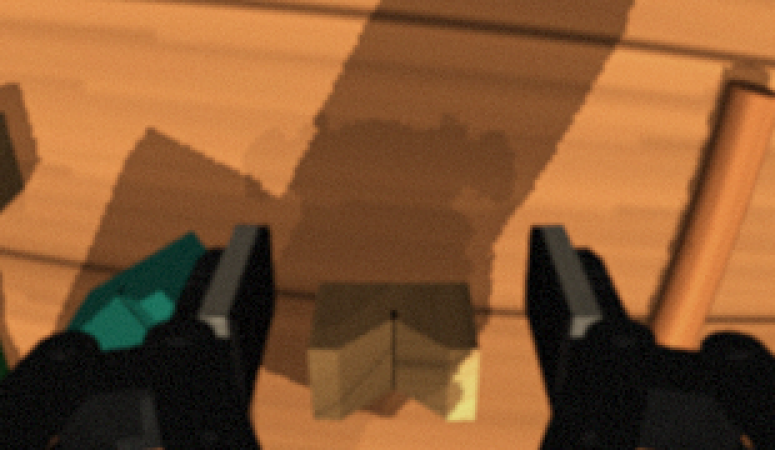

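The block now stands notch up: in the crop (2.5x from 100,150) its top corners are (308,348), (480,348), (477,420) and (312,420), with the V root at (393,315).

```bash
python3 -c "
from h import *
o=np.load('o3.npy',allow_pickle=True).item()
P=np.array([ray('wrist',(u/2.5+100,v/2.5+150),.06,o)[:2] for u,v in [(308,348),(480,348),(477,420),(312,420)]]);print(P.round(4),P.mean(0))
for u,v in [(320,283),(475,284)]:print(ray('wrist',(u/2.5+100,v/2.5+150),.0,o)[:2].round(4))
go((.494,.006,.18),.17)
"
```

```text
[[ 0.4433 -0.203 ]
 [ 0.4517 -0.2823]
 [ 0.4059 -0.2884]
 [ 0.3973 -0.2069]] [ 0.42455876 -0.24512906]
[ 0.4419 -0.2034]
[ 0.4499 -0.2858]
t 7.25 at [ 0.5739 -0.2293  0.1927] yaw 0.105 shift cm [ -5.48 -24.24   1.23] twist -0.065 w 0.0553 F [-0.2  0.5 -0.3]
```

Call:
send_rows(motion="-1 -1 -4.9 0 -0.15; -1 -2 -9.8 0 -0.3; -1 -3.3 -14.7 0 -0.45; -1 -4.4 -19.6 0 -0.6; -1 -5.5 -24.4 0 -0.75")

```text
clock: 7.75
eef_pos: [0.4888, 0.0083, 0.1899]
tool_rot: [0.909, 0.416, -0.002, -0.001]
ft_force: [-0.4, 0.3, 0.2]
grip_width: 0.0853
grasp_force: 0.0
```

Call:
send_rows(motion="-1 0 0 0 -0.15; -1 0 0 0 -0.3; -1 0 0 0 -0.45; -1 0 0 0 -0.6; -1 0 0 0 -0.75")

```text
clock: 8.25
eef_pos: [0.4896, 0.0069, 0.1899]
tool_rot: [0.693, 0.721, -0.002, -0.002]
ft_force: [0.1, 0.2, -0.2]
grip_width: 0.0852
grasp_force: 0.0
```

Call:
send_rows(motion="-1 0 0 0 -0.14; -1 0 0 0 -0.14; -1 0 0 0 -0.14")

```text
clock: 8.55
eef_pos: [0.4908, 0.007, 0.1907]
tool_rot: [0.645, 0.764, -0.001, -0.001]
ft_force: [0.2, 0.5, 1.0]
grip_width: 0.0852
grasp_force: 0.0
```

```bash
python3 -c "
from h import *
go((.494,.01,.18),1.74);print(bot.get_obs()['joint_pos'].round(2))
np.save('o4.npy',bot.get_obs(),allow_pickle=True)
im=vision.camera('wrist');cv2.imwrite('pics/w4.png',cv2.resize(im[100:340,100:420,::-1],None,fx=2.5,fy=2.5,interpolation=3))"
```

```text
t 8.55 at [0.4908 0.007  0.1907] yaw 1.74 shift cm [0.24 0.37 1.07] twist 0.0 w 0.0852 F [0.2 0.5 1. ]
[ 0.01  0.25 -0.09  1.23 -0.    1.42]
```

View pics/w4.png

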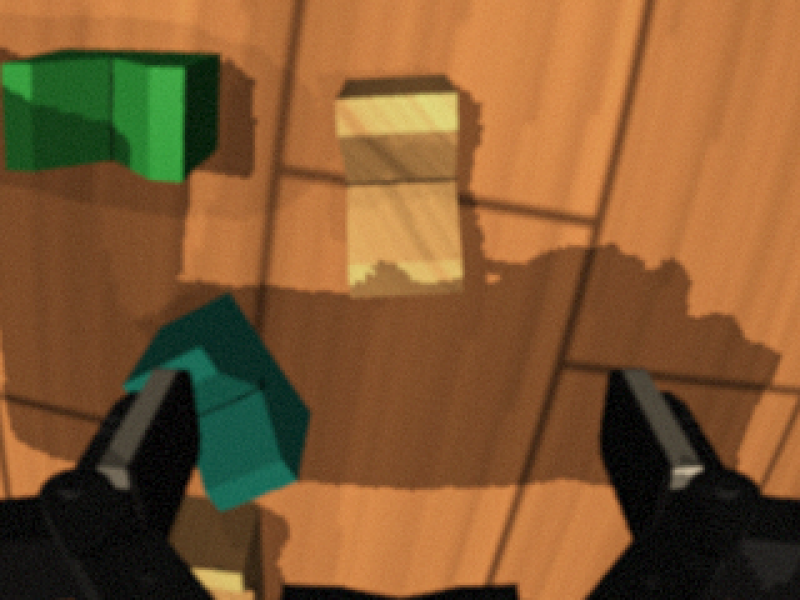

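Block top corners in the wrist crop (2.5x from 100,100) are (336,97), (458,92), (463,290) and (350,294).

```bash
python3 -c "
from h import *
o=np.load('o4.npy',allow_pickle=True).item()
P=np.array([ray('wrist',(u/2.5+100,v/2.5+100),.06,o)[:2] for u,v in [(336,97),(458,92),(463,290),(350,294)]]);print(P.round(4),P.mean(0))
for a,b in[(3,0),(2,1)]:
  d=P[b]-P[a];print('yaw',np.arctan2(-d[0],d[1]),np.hypot(*d))
for a,b in[(0,1),(3,2)]:
  d=P[b]-P[a];print('yaw',np.arctan2(d[1],d[0]),np.hypot(*d))
c=P.mean(0);go((*c,.012),1.74)
"
```

```text
[[ 0.4601  0.0434]
 [ 0.5043  0.0529]
 [ 0.5216 -0.0247]
 [ 0.4772 -0.0341]] [0.49080793 0.00935838]
yaw 0.21668105003569946 0.07932259504418135
yaw 0.21894260178111982 0.07943608868230723
yaw 0.21212532832254646 0.04520578976188134
yaw 0.2096472341855387 0.045386092044473934
t 8.6 at [0.4912 0.0071 0.191 ] yaw 1.741 shift cm [ 0.23  0.04 17.9 ] twist 0.001 w 0.0854 F [ 0.7  1.4 -0.9]
```

Call:
send_rows(motion="-1 0.23 0 5 -0.045; -1 0.23 0 10 -0.045; -1 0.23 0 15 -0.045; -1 0.23 0 18 -0.045; -1 0.23 0 18.1 -0.045")

```text
clock: 9.1
eef_pos: [0.4871, 0.0096, 0.0066]
tool_rot: [0.627, 0.779, -0.003, -0.004]
ft_force: [-0.2, 0.1, 1.0]
grip_width: 0.0855
grasp_force: 0.0
```

Call:
send_rows(motion="-1 0 0 0 0; 0.2 0 0 0 0; 0.2 0 0 0 0; 0.2 0 0 0 0; 0.2 0 0 0 0")

```text
clock: 9.6
eef_pos: [0.4937, 0.0098, 0.0129]
tool_rot: [0.626, 0.78, 0.001, 0.001]
ft_force: [-1.2, -0.0, 5.8]
grip_width: 0.0441
grasp_force: 62.5
```

Call:
send_rows(motion="0.2 0 0 -4 0; 0.2 0 0 -8 0; 0.2 0 0 -12 0; 0.2 0 0 -12 0")

```text
clock: 10.0
eef_pos: [0.4966, 0.0099, 0.1375]
tool_rot: [0.626, 0.78, 0.004, 0.005]
ft_force: [2.0, 0.1, -1.5]
grip_width: 0.044
grasp_force: 62.3
```

```bash
python3 -c "
from h import *
y=.105;c=np.array([.4245,-.2451])+.125*np.array([np.cos(y),np.sin(y)])
go((*c,.13),y+np.pi/2)"
```

```text
t 10.0 at [0.4966 0.0099 0.1375] yaw 1.789 shift cm [-24.75  -0.15   0.81] twist 0.113 w 0.044 F [ 2.   0.1 -1.5]
```

Call:
send_rows(motion="0.2 -4.9 0 0 0.03; 0.2 -9.8 0 0 0.06; 0.2 -14.7 0 0 0.113; 0.2 -19.6 0 0 0.113; 0.2 -24.5 0 0 0.113")

```text
clock: 10.5
eef_pos: [0.5449, -0.2311, 0.1305]
tool_rot: [0.669, 0.743, 0.0, -0.0]
ft_force: [0.6, -0.5, -1.3]
grip_width: 0.044
grasp_force: 62.3
```

Call:
send_rows(motion="0.2 0 0 0 0; 0.2 0 0 0 0; 0.2 0 0 0 0")

```text
clock: 10.8
eef_pos: [0.5444, -0.2283, 0.1303]
tool_rot: [0.669, 0.743, -0.0, -0.001]
ft_force: [0.0, 0.1, -0.6]
grip_width: 0.0443
grasp_force: 62.1
```

```bash
python3 -c "
from h import *
y=.105;c=np.array([.4245,-.2451])+.125*np.array([np.cos(y),np.sin(y)])
go((*c,.013),y+np.pi/2)"
```

```text
t 10.8 at [ 0.5444 -0.2283  0.1303] yaw 1.676 shift cm [-0.43  0.42 11.73] twist 0.001 w 0.0443 F [ 0.   0.1 -0.6]
```

Call:
send_rows(motion="0.2 -0.4 0.4 4 0; 0.2 -0.4 0.4 8 0; 0.2 -0.4 0.4 10.5 0; 0.2 -0.4 0.4 11.2 0; 0.2 -0.4 0.4 11.5 0")

```text
clock: 11.3
eef_pos: [0.5491, -0.2313, 0.0155]
tool_rot: [0.668, 0.744, -0.0, -0.001]
ft_force: [1.1, -0.1, -1.0]
grip_width: 0.044
grasp_force: 62.2
```

Call:
send_rows(motion="0.2 0 0 0 0; 0.2 0 0 0.1 0; 0.2 0 0 0.2 0")

```text
clock: 11.6
eef_pos: [0.5508, -0.2334, 0.0157]
tool_rot: [0.669, 0.743, 0.001, 0.002]
ft_force: [0.5, -0.2, -2.0]
grip_width: 0.0442
grasp_force: 62.2
```

```bash
python3 -c "
from h import *
go((.5488,-.232,.013),1.676)"
```

```text
t 11.6 at [ 0.5508 -0.2334  0.0157] yaw 1.676 shift cm [ 0.16 -0.19  0.27] twist -0.0 w 0.0442 F [ 0.5 -0.2 -2. ]
```

Call:
send_rows(motion="0.2 0 0 0.1 0; 0.2 0 0 0.2 0; 0.2 0 0 0.3 0; 0.2 0 0 0.3 0")

```text
clock: 12.0
eef_pos: [0.55, -0.2332, 0.013]
tool_rot: [0.669, 0.743, 0.0, 0.001]
ft_force: [-3.2, 0.6, 8.2]
grip_width: 0.0444
grasp_force: 63.3
```

Call:
send_rows(motion="-0.4 0 0 0 0; -1 0 0 0 0; -1 0 0 0 0; -1 0 0 -4 0; -1 0 0 -8 0")

```text
clock: 12.5
eef_pos: [0.548, -0.2323, 0.0898]
tool_rot: [0.669, 0.743, -0.001, -0.002]
ft_force: [1.9, -0.1, -0.2]
grip_width: 0.0854
grasp_force: 0.0
```

Call:
send_rows(motion="-1 -2 0 -5 0; -1 -4 0 -10 0; -1 -6 0 -10 0.1; -1 -6 0 -10 0.1; -1 -6 0 -10 0.1")

```text
clock: 13.0
eef_pos: [0.5554, -0.2926, 0.1902]
tool_rot: [0.705, 0.709, 0.0, -0.001]
ft_force: [-0.7, 0.5, -0.1]
grip_width: 0.0855
grasp_force: 0.0
```

```bash
python3 -c "
from h import *
go((.48,-.40,.2),1.54)
np.save('o5.npy',bot.get_obs(),allow_pickle=True)
im=vision.camera('wrist');cv2.imwrite('pics/w5.png',cv2.resize(im[60:300,100:420,::-1],None,fx=2.5,fy=2.5,interpolation=3))"
```

```text
t 13.0 at [ 0.5554 -0.2926  0.1902] yaw 1.576 shift cm [-10.7   -7.59  -0.98] twist 0.036 w 0.0855 F [-0.7  0.5 -0.1]
```

View pics/w5.png

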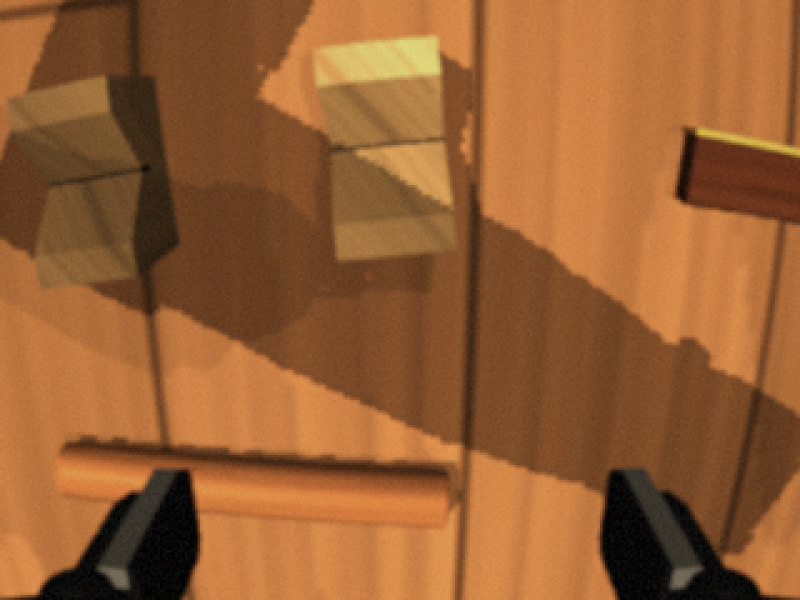

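Both blocks stand notch up and in line. In the crop (2.5x from 100,60) the tops are (314,48)–(455,247) and (10,100)–(135,272), and the stick runs from (60,470) to (448,500).

```bash
python3 -c "
from h import *
o=np.load('o5.npy',allow_pickle=True).item()
q=lambda L,z:np.array([ray('wrist',(u/2.5+100,v/2.5+60),z,o)[:2] for u,v in L])
C=[]
for L in ([(314,48),(437,37),(455,247),(338,261)],[(10,100),(107,76),(135,272),(42,287)]):
  P=q(L,.06);C.append(P.mean(0));print(P.round(4).tolist(),P.mean(0))
  for a,b in[(3,0),(2,1)]:
    d=P[b]-P[a];print(' yaw',np.arctan2(-d[0],d[1]).round(3),np.hypot(*d).round(4))
d=C[0]-C[1];print('line',np.hypot(*d),np.arctan2(d[1],d[0]),'mid',(C[0]+C[1])/2)
S=q([(60,470),(448,498)],.015);d=S[1]-S[0];print('stick',S,np.hypot(*d),np.arctan2(d[1],d[0]),S.mean(0))
go((*S.mean(0),.05),0)
"
```

```text
[[0.5239, -0.1964], [0.5681, -0.1924], [0.576, -0.2704], [0.532, -0.2761]] [ 0.54999757 -0.23383129]
 yaw 0.101 0.0801
 yaw 0.101 0.0784
[[0.4006, -0.2083], [0.444, -0.2027], [0.4508, -0.28], [0.4079, -0.2857]] [ 0.42584154 -0.24414425]
 yaw 0.095 0.0778
 yaw 0.088 0.0776
line 0.12458361892851388 0.0828742936258914 mid [ 0.48791956 -0.23898777]
stick [[ 0.37637681 -0.39820636]
 [ 0.58026418 -0.40720115]] 0.20408568399906107 -0.04408788398352226 [ 0.47832049 -0.40270375]
t 13.05 at [ 0.555  -0.2919  0.1894] yaw 1.577 shift cm [-11.06  -7.7   13.94] twist 1.577 w 0.0857 F [-0.2  0.6 -0.3]
```

Call:
send_rows(motion="-0.4 -3 -2 0 0.14; -0.4 -6 -4 1 0.28; -0.4 -9 -6 3 0.42; -0.4 -11 -7.7 6 0.56; -0.4 -11 -7.7 9 0.7")

```text
clock: 13.55
eef_pos: [0.4765, -0.4043, 0.0988]
tool_rot: [0.907, 0.42, -0.001, -0.001]
ft_force: [0.3, 0.5, -0.2]
grip_width: 0.0601
grasp_force: 0.0
```

Call:
send_rows(motion="-0.4 0 0 0 0.15; -0.4 0 0 0 0.3; -0.4 0 0 0 0.45; -0.4 0 0 0 0.6; -0.4 0 0 0 0.75")

```text
clock: 14.05
eef_pos: [0.4786, -0.401, 0.099]
tool_rot: [0.998, 0.061, -0.001, -0.002]
ft_force: [-0.2, -0.3, -0.2]
grip_width: 0.0597
grasp_force: 0.0
```

Call:
send_rows(motion="-0.4 0 0 0 0.15; -0.4 0 0 0 0.17; -0.4 0 0 0 0.17; -0.4 0 0 0 0.17")

```text
clock: 14.45
eef_pos: [0.4792, -0.4023, 0.1003]
tool_rot: [1.0, -0.021, -0.001, -0.0]
ft_force: [-0.0, -0.8, 0.5]
grip_width: 0.0597
grasp_force: 0.0
```

```bash
python3 -c "
from h import *
go((.479,-.402,.003),-.044);print(bot.get_obs()['joint_pos'].round(2))"
```

```text
t 14.45 at [ 0.4792 -0.4023  0.1003] yaw -0.041 shift cm [-0.01 -0.02  9.73] twist 0.003 w 0.0597 F [-0.  -0.8  0.5]
[-0.7   0.57  0.15  1.15  0.    2.48]
```

Call:
send_rows(motion="-0.4 0 0 3 0; -0.4 0 0 6 0; -0.4 0 0 8 0; -0.4 0 0 9 0; -0.4 0 0 9.5 0")

```text
clock: 14.95
eef_pos: [0.4788, -0.4025, 0.0048]
tool_rot: [1.0, -0.022, -0.001, -0.001]
ft_force: [-0.1, 0.6, 0.4]
grip_width: 0.0599
grasp_force: 0.0
```

Call:
send_rows(motion="-0.4 0 0 0.1 0; 0.6 0 0 0.1 0; 0.6 0 0 0.1 0; 0.6 0 0 0.1 0; 0.6 0 0 0.1 0")

```text
clock: 15.45
eef_pos: [0.4802, -0.4037, 0.0065]
tool_rot: [1.0, -0.022, 0.001, 0.001]
ft_force: [-0.6, 0.3, 5.3]
grip_width: 0.0277
grasp_force: 59.6
```

Call:
send_rows(motion="0.6 0 0 0 0; 0.6 0 0 -4 0; 0.6 0 0 -8 0; 0.6 0 0 -12 0; 0.6 0 0 -12 0")

```text
clock: 15.95
eef_pos: [0.4826, -0.4058, 0.132]
tool_rot: [1.0, -0.022, 0.005, 0.004]
ft_force: [1.8, -1.0, -0.9]
grip_width: 0.0279
grasp_force: 59.4
```

```bash
python3 -c "
from h import *
go((.488,-.239,.12),.09)"
```

```text
t 15.95 at [ 0.4826 -0.4058  0.132 ] yaw -0.044 shift cm [ -0.21 -16.7    1.07] twist -0.134 w 0.0279 F [ 1.8 -1.  -0.9]
```

Call:
send_rows(motion="0.6 0 -4 0 -0.04; 0.6 0 -8 0 -0.08; 0.6 0 -12 0 -0.134; 0.6 0 -15 0 -0.134; 0.6 0 -16.5 0 -0.134")

```text
clock: 16.45
eef_pos: [0.4857, -0.2353, 0.1239]
tool_rot: [0.999, 0.046, -0.001, -0.001]
ft_force: [0.2, -0.0, -1.3]
grip_width: 0.0277
grasp_force: 59.6
```

Call:
send_rows(motion="0.6 0 0 0 0; 0.6 0 0 0 0; 0.6 0 0 0 0")

```text
clock: 16.75
eef_pos: [0.4867, -0.2393, 0.1247]
tool_rot: [0.999, 0.044, -0.0, 0.0]
ft_force: [0.4, -0.7, -1.3]
grip_width: 0.0277
grasp_force: 59.6
```

```bash
python3 -c "
from h import *
go((.488,-.239,.047),.09)"
```

```text
t 16.75 at [ 0.4867 -0.2393  0.1247] yaw 0.088 shift cm [ 0.13 -0.03  7.77] twist -0.002 w 0.0277 F [ 0.4 -0.7 -1.3]
```

Call:
send_rows(motion="0.6 0.1 0 3 0; 0.6 0.1 0 6 0; 0.6 0.1 0 7 0; 0.6 0.1 0 7.4 0; 0.6 0.1 0 7.6 0")

```text
clock: 17.25
eef_pos: [0.488, -0.2389, 0.0492]
tool_rot: [0.999, 0.044, 0.0, 0.0]
ft_force: [0.2, 0.5, -0.8]
grip_width: 0.0282
grasp_force: 59.6
```

Call:
send_rows(motion="0.6 0 0 0.1 0; 0.6 0 0 0.2 0; 0.6 0 0 0.2 0")

```text
clock: 17.55
eef_pos: [0.4883, -0.2383, 0.0478]
tool_rot: [0.999, 0.045, 0.001, 0.0]
ft_force: [-0.2, 0.1, -1.5]
grip_width: 0.0278
grasp_force: 59.5
```

```bash
python3 -c "
from h import *
go((.488,-.239,.047),.09)"
```

```text
t 17.55 at [ 0.4883 -0.2383  0.0478] yaw 0.09 shift cm [-0.03  0.06  0.08] twist -0.0 w 0.0278 F [-0.2  0.1 -1.5]
```

Lower until it touches, then release slowly and rise.

Call:
send_rows(motion="0.6 0 0 0.1 0; 0.6 0 0 0.2 0; 0.6 0 0 0.2 0")

```text
clock: 17.85
eef_pos: [0.4884, -0.238, 0.047]
tool_rot: [0.999, 0.045, 0.001, 0.0]
ft_force: [-2.8, 3.0, 8.8]
grip_width: 0.028
grasp_force: 60.8
```

Call:
send_rows(motion="0.1 0 0 0 0; -0.2 0 0 0 0; -0.4 0 0 0 0; -0.4 0 0 0 0; -0.4 0 0 0 0")

```text
clock: 18.35
eef_pos: [0.4875, -0.2381, 0.0447]
tool_rot: [0.999, 0.045, -0.0, -0.0]
ft_force: [0.4, 0.0, -0.4]
grip_width: 0.0597
grasp_force: 0.0
```

Call:
send_rows(motion="-0.4 0 0 -2 0; -0.4 0 0 -6 0; -0.4 0 0 -10 0; -0.4 4 0 -14 0; -0.4 8 0 -16 0")

```text
clock: 18.85
eef_pos: [0.5668, -0.2318, 0.2083]
tool_rot: [0.999, 0.044, 0.002, 0.001]
ft_force: [0.9, -1.0, 0.9]
grip_width: 0.0599
grasp_force: 0.0
```

```bash
python3 -c "
from h import *
go((.488,-.239,.047),.09)
np.save('o6.npy',bot.get_obs(),allow_pickle=True)
a=vision.camera('wrist')[100:340,100:420,::-1];b=vision.camera('side')[110:230,220:380,::-1]
b=cv2.resize(b,(400,300),interpolation=3);a=cv2.resize(a,(400,300))
cv2.imwrite('pics/w6.png',np.hstack([a,b]))"
```

```text
t 18.85 at [ 0.5668 -0.2318  0.2083] yaw 0.088 shift cm [-7.96  0.   16.1 ] twist -0.002 w 0.0599 F [ 0.9 -1.   0.9]
```

View pics/w6.png

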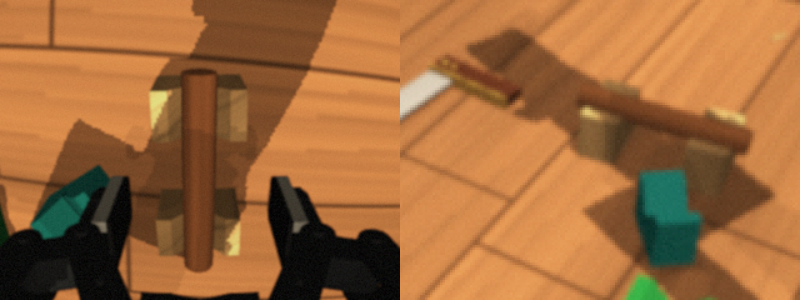

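The stick lies in both notches, running from (198,72) to (198,268) in the wrist view. I'll check how well it is centred.

```bash
python3 -c "
from h import *
o=np.load('o6.npy',allow_pickle=True).item()
S=np.array([ray('wrist',(u/1.25+100,v/1.25+100),z,o)[:2] for u,v,z in [(198,72,.065),(198,266,.055)]]);m=S.mean(0)
print(S,m,np.hypot(*(S[1]-S[0])),[np.hypot(*(m-c)) for c in ([.55,-.2338],[.4258,-.2441])])"
```

```text
[[ 0.58786913 -0.23005546]
 [ 0.38369035 -0.24786655]] [ 0.48577974 -0.238961  ] 0.20495416317758883 [np.float64(0.06442730734714991), np.float64(0.06019948776575992)]
```

```bash
python3 -c "
from h import *
print(workorder.job_done())"
```

```text
the job is handed in; nothing more can be done
None
```

The job is handed in at about 19 s: both blocks stand notches up and in line, centres about 125 mm apart (80 mm clear), with the stick in both notches and its ends out past the blocks. I didn't touch the odd blocks, drill or try square, and no verdict came back.

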